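Open the craft studio's supply chest by its pop-out T-handle

ROBOT

A 7-joint arm with a two-finger parallel gripper is mounted at the origin on the work surface. World frame = base frame: x ahead of the robot, y to its left, z up, the work surface at z = 0. Lengths are in m, angles in rad, forces in N, time in s.
With the tool pointing down it reaches from about 0.425 to 0.875 m from the base axis. Payload 4.7 kg.
Tool frame: the origin (TCP) lies midway between the tips of the shut fingers; the grasp point (between the pads) lies ctrl.grasp_offset behind it (ctrl.grasp_offset is the distance from the TCP to the grasp point, in m); z points along the fingers, y is the line along which they close (so a half turn about z gives the same grasp; the last joint's range is limited). The gripper opens to 87 mm and grips with 3 to 60 N. Pads are 19 mm wide; open, the fingers measure 117 mm over their backs; the gripper's body (75 mm by 190 mm) begins 51 mm behind the grasp point.
Start: joints at [-1.125, 0.321, -0.07, 1.45, 0.023, 1.371, -0.057], TCP at [0.272, 0.59, 0.223] pointing down, gripper open.
Joint ranges: [-2.86, 2.86], [-0.3, 2.09], [-1.38, 1.24], [0.06, 2.45], [-1.56, 4.7], [0.09, 2.05], [-2.69, 2.69]. Speed limits (rad/s): [2.57, 2.57, 3.14, 3.14, 3.14, 3.14, 3.14].

INTERFACE

Orientations are given as a rotation vector (axis times angle).
In Python, from bench import ctrl gives the robot as it stands. The module is installed in compiled form; this text tells all that it offers.
- The arm moves only by the tool jog_arm, never from a script. Its argument "moves" is one flat list of numbers, 7 for each row, row after row: the shift along the tool's x, y, z in units of 30 cm (1.0 is 30 cm), then the turn, a rotation vector about the tool's x, y, z in units of 60 degrees (1.0 is 60 degrees), then the gripper's target within -1 to 1 (fully open at 1, half-way at 0, shut at -1). In form: [x, y, z, wx, wy, wz, fingers, x, y, z, wx, wy, wz, fingers, ...]. A call has exactly 8 rows; each row is the pose to reach, as a shift and turn from the pose commanded when the call began, along the tool's axes at that moment; what a row does not reach only later rows make up. A row lasts 1/8 s, in which the tool goes at most 62.5 mm and 10.7 degrees, less where a joint would pass 70% of its speed; a pose out of reach is approached as far as the arm can. A call with a number of a shift or a turn outside -1 to 1 is refused whole. A call with a gripper value outside its range is refused whole. The fingers move at their own pace and stop on an object; "newtons" is the grip in N (left out, the last holds). Time passes only in rows, so rows that repeat a pose let the fingers close, or fill a call up. It gives the time, the measured TCP pose, the force, the opening and the grip force at its end, in the units of the state.
- ctrl.get_state(): the state, without advancing time (a new reading comes with each control period).
- ctrl.get_image(name): name is "side" or "top"; returns a dict with "pixels" (400x640x3 uint8, red, green, blue), "fx", "fy", "cx", "cy" (pixels), "dist" ([k1, k2, p1, p2, k3] as OpenCV has them; the pictures are not rectified), "xyz" and "rotation" of the camera in the world. Camera axes: x right, y up, looking along -z (the intrinsics and any distortion apply to the point x, -y, -z); pixel columns grow to the right and rows downward; lengths in m; the calibration is good to about 2 mm. A picture is of the moment at which its call begins. There is no depth.
- ctrl.close_job(): hands the job in; it is judged then, once.
The state is a dict: "time": time; "joint_positions": joint angles; "qd": joint speeds; "joint_torque": joint torques, N m; "position": TCP position; "tool_rot": TCP orientation; "ft_force": force on the tool from outside, world axes, zero at the start; "torque": the same for the moment, N m; "grip_width": opening from 0.0 (shut) to 1.0 (fully open); "grip_force": force on a finger pad.
Only numpy, scipy, OpenCV 4.12 (cv2) and the standard library are available. Lean on these libraries where they do the work, as an engineer would, in place of code of your own. Each camera call takes 0.05 s, during which the arm holds its last target. There are 200 camera calls.

TASK

Open the red supply chest on the craft table: gently press its green release button until the black T-handle pops up, turn the T-handle clockwise until you feel it come up against its stop, and only then lift the lid by the handle until its front edge stands about 10 cm up, and let go so that it stays open. Do not ram the button or wrench the handle against its stop, and leave the flower cup, the scissors, the glue bottle and the painted egg undisturbed.

Things in the scene. Friction and masses are not known exactly. Their poses are not given: they have to be found in the camera images.
- chest: Red sheet-steel supply chest, 260 (x) x 400 (y) x 150 mm high, screwed to the table. Origin: centre of its underside; x points to the hinge side (away from the robot), y to its left, z up. Its red lid is 272 x 412 mm, top face at z 154 mm.
- t_lock: Steel lock unit on the lid: flange 72 x 205 mm with a dish 52 x 112 mm, 23 mm deep. Origin: on the T-handle's turning axis, on top of the flange, 157 mm above the table, 205 mm from the hinge line, 61 mm from the lid's front edge. Axes as the chest's (z = turning axis), moving with the lid.
- release: Collar of the green push button: steel ring 38 mm across, 1.5 mm high. Origin: on the button's axis on the flange, 80 mm to +y of the T-handle's axis. The green cap is 24 mm across; its face stands 8.5 to 17.5 mm above this point (set differently each time, not measured). It gives 6 mm downward against 1.2 to 4.4 N; the catch lets go near 5.3 mm; then a hard stop.
- bar (a point): Centre of the black T-handle bar, 76 mm long, 14 mm wide, 14 mm high. It starts sunk, its top level with the flange, its length along the chest's y; once popped its centre is 21 mm above the flange, and it may be gripped from above across its width. It turns with the handle (its y = along the bar).
- lid_hinge (a point): Middle of the lid's hinge line, 150.5 mm above the table at the chest's far (+x) rim. The lid turns about this point's y axis; its front goes up. A spring-balanced friction hinge holds the lid wherever it is left; lifting it at the handle takes about 8 to 14 N.
- lid_edge (a point): Middle of the lid's front edge, on its top face, 266 mm from the hinge line.
- t_handle (a joint): How far the T-handle has risen (m): 0 sunk and caught, 0.028 popped up. Its spring (6 N, its weight 2 N) lifts it in 0.2 s once the button is pressed far enough; nothing may stand over it. A push down of 3 N or more sinks it again.
- t_turn (a joint): Turn of the T-handle (rad), clockwise seen from above: 0 locked. It cannot turn while sunk. Its cam, pressed on a keeper by the lid's seal, turns stiffly (up to about 0.3 N m) and comes free near 0.9; then it runs easily to a hard stop, set differently each time between 1.15 and 1.45 and not measured: feel for it. The stop bends under more than about 0.45 N m.
- latch_stop: Stop inside the lock, under the lid, out of sight and not to be reached: its pin is met by the turning T-handle at the end of its turn. Origin: on the turning axis, on top of the flange (it does not tell the stop's angle).
- lid (a joint): Opening of the lid (rad): 0 shut, largest 1.2. 0.30 raises the front edge 79 mm, 0.38 raises it 100 mm, 0.60 raises it 150 mm. When the latch comes free the seal lifts the lid by up to 1 mm. With the cam still under the keeper it does not lift.
- flower_cup: Bystander: white ceramic cup with paper flowers, 72 mm across, cup 85 mm high, flowers to 155 mm; stands left of the chest. Origin: centre of its underside.
- scissors: Bystander: scissors with blue handles, 160 mm long, 10 mm high, flat on the table in front of the chest's right half. Origin: under the pivot; x along the blades.
- glue: Bystander: white glue bottle, 48 mm across, 120 mm high, stands right of the chest. Origin: centre of its underside.
- egg: Bystander: painted ceramic egg on a wooden foot, 53 mm across, 85 mm high, stands in front of the chest's left half. Origin: centre of its underside.

How it is judged:
By the outcome, as a careful person would: the job done as asked, in the order asked, and still so for the second after the job is handed in, with the robot touching nothing.
It also fails if it takes over 67 s, if anything falls off the work surface, if the arm or the gripper's body presses on something with over 40 N, if the wrist force passes 120 N, or if a joint passes its speed limit or range.

## Working session

There is one attempt and no reset: what is moved stays moved. The work goes in short steps, Python scripts to look and compute and a tool call to move; the robot and the scene stay as the last step left them, time stands still between calls to the robot, and variables do not carry over. Pictures are saved under pics/ and viewed, at most 10 in all, crops included, and the job is handed in when it is done.

Besides the shell and the picture viewer there is one more tool, called after "Request:" as name(argument=value, ...) on one line, values as JSON. jog_arm: Moves the arm, as the interface text tells. Its arguments: {"type":"object","properties":{"moves":{"type":"array"},"newtons":{"type":"number"}},"required":["moves"]}

```bash
mkdir -p pics
python3 - <<'E'
from bench import ctrl
import cv2
s=ctrl.get_state();print(s, ctrl.grasp_offset)
for n in("side","top"):
    i=ctrl.get_image(n);cv2.imwrite(f"pics/{n}0.png",i["pixels"][:,:,::-1])
    print({k:v for k,v in i.items() if k!="pixels"})
E
```

```text
{'time': 0.0, 'joint_positions': array([-1.12491277,  0.3218453 , -0.07007935,  1.45166606,  0.02257836,
        1.37079963, -0.05690793]), 'qd': array([ 0.00082337, -0.00100203, -0.00118206,  0.0004373 ,  0.00292562,
       -0.00169661, -0.00036707]), 'joint_torque': array([ 1.09165820e-03, -4.91306126e+01, -4.03330754e-01, -3.12517869e+01,
       -6.40367414e-02,  4.38136433e-02,  1.66299019e-04]), 'position': array([0.27182955, 0.58982253, 0.22145148]), 'tool_rot': array([-6.72895120e-01, -3.06833691e+00,  2.98737141e-03]), 'ft_force': array([-0.28014414,  0.34683963, -0.33238781]), 'torque': array([-0.03677797,  0.00367283,  0.02671029]), 'grip_force': 0.0, 'grip_width': 0.9995565224149064} 0.0187
{'fx': 444.6812639103792, 'fy': 444.6812639103792, 'cx': 320.06008267151157, 'cy': 198.62192938032823, 'dist': array([-0.10538223,  0.        ,  0.        ,  0.        ,  0.        ]), 'xyz': array([ 0.36525095, -0.6549463 ,  0.82829779]), 'rotation': array([ 0.74750514, -0.10861178, -0.27782905])}
{'fx': 370.19257400559405, 'fy': 370.19257400559405, 'cx': 322.3512676563674, 'cy': 203.33268690767014, 'dist': array([-0.02753923,  0.        ,  0.        ,  0.        ,  0.        ]), 'xyz': array([ 0.38746775, -0.01146314,  0.99400758]), 'rotation': array([ 0.15377999, -0.13108539, -1.54017034])}
```

View pics/top0.png

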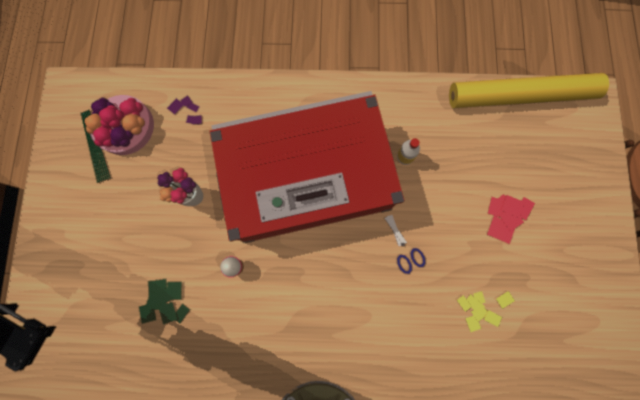

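View pics/side0.png

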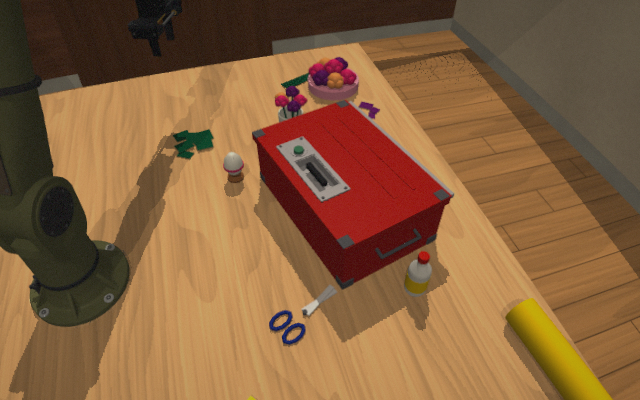

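The top view shows the chest, with the button near (277,202), the bar near (312,195) and the lid corners at about (217,130), (372,100), (398,198) and (235,234). The side view shows the button at (298,150) and the bar at (316,174). Next I'll measure these with masks and crops.

```bash
cat > h.py <<'E'
from bench import ctrl
import cv2, numpy as np
from scipy.spatial.transform import Rotation as R
def K(i): return np.array([[i["fx"],0,i["cx"]],[0,i["fy"],i["cy"]],[0,0,1]])
def onplane(i,uv,z):
    p=cv2.undistortPoints(np.array([[uv]],float),K(i),i["dist"])[0,0]
    d=R.from_rotvec(i["rotation"]).apply([p[0],-p[1],-1]); o=i["xyz"]
    return o+d*(z-o[2])/d[2]
def proj(i,P):
    c=R.from_rotvec(i["rotation"]).inv().apply(np.atleast_2d(P)-i["xyz"])*[1,-1,-1]
    return cv2.projectPoints(c,np.zeros(3),np.zeros(3),K(i),i["dist"])[0][:,0]
E
python3 - <<'E'
from h import *
for n,box in(("top",(240,165,360,230)),("side",(265,125,360,210))):
    i=ctrl.get_image(n);p=i["pixels"].astype(int);r,g,b=p[...,0],p[...,1],p[...,2]
    u0,v0,u1,v1=box
    def cen(m):
        q=np.zeros_like(m);q[v0:v1,u0:u1]=m[v0:v1,u0:u1]
        nn,l,st,c=cv2.connectedComponentsWithStats(q.astype(np.uint8));k=1+st[1:,4].argmax();return c[k],st[k,4],l==k
    c,a,_=cen((g>r+15)&(g>b));print(n,"green",c,a,onplane(i,c,.170))
    c,a,m=cen(p.max(2)<45);print("bar",c,a,onplane(i,c,.157 if 1 else 0))
    c,a,m=cen((p.max(2)-p.min(2)<40)&(p.min(2)>60))
    ys,xs=np.nonzero(m);rc=cv2.minAreaRect(np.c_[xs,ys].astype(np.float32));print("flange",rc)
    for q in cv2.boxPoints(rc):print(q,onplane(i,q,.157))
    if n=="top":
        m=((r>90)&(g<60)&(b<60)).astype(np.uint8)
    cr=cv2.resize(i["pixels"][v0:v1,u0:u1],None,fx=5,fy=5,interpolation=cv2.INTER_CUBIC)
    cv2.imwrite(f"pics/{n}1.png",cr[:,:,::-1])
i=ctrl.get_image("top")
L=[onplane(i,q,.154)for q in((212,130),(374,97),(402,199),(231,240))]
for q in L:print(q)
print([np.linalg.norm(L[k]-L[k-1]) for k in range(4)])
E
```

```text
top green [276.68852459 201.55737705] 61 [0.54050675 0.10632661 0.17      ]
bar [310.5        196.30769231] 26 [0.55717863 0.03060687 0.157     ]
flange ((301.73529052734375, 197.05880737304688), (30.37026023864746, 89.0499496459961), 77.47119140625)
[254.97649 191.8941 ] [0.56446561 0.1598009  0.157     ]
[341.90585 172.57645] [ 0.61547804 -0.04084535  0.157     ]
[348.49408 202.22351] [ 0.54545969 -0.05720287  0.157     ]
[261.56473 221.54117] [0.49563466 0.14052995 0.157     ]
side green [298.25757576 149.40909091] 66 [0.53828431 0.09666162 0.17      ]
bar [316.25882353 174.25882353] 170 [0.55816328 0.01977658 0.157     ]
flange ((311.75860595703125, 168.6034698486328), (79.9728012084961, 29.89637565612793), 48.36646270751953)
[274.02066 148.64828] [0.48857051 0.13049696 0.157     ]
[296.3655  128.78622] [0.55686418 0.18735431 0.157     ]
[349.49655 188.55865] [ 0.61315629 -0.04237513  0.157     ]
[327.1517  208.42072] [ 0.55113314 -0.08257257  0.157     ]
[0.7151749  0.27394068 0.154     ]
[ 0.80870187 -0.11595855  0.154     ]
[ 0.55666544 -0.18075409  0.154     ]
[0.45188451 0.20854702 0.154     ]
[np.float64(0.27128979984059276), np.float64(0.40095972980900957), np.float64(0.26023225209717044), np.float64(0.4031555510823081)]
```

View pics/top1.png

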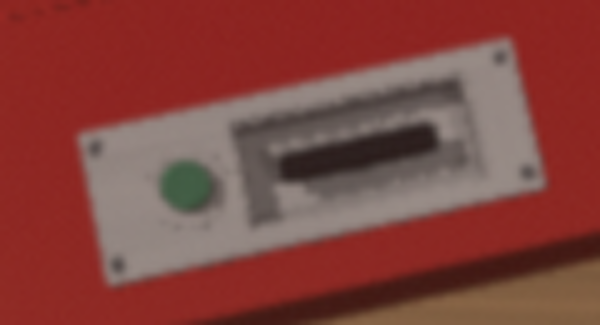

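View pics/side1.png

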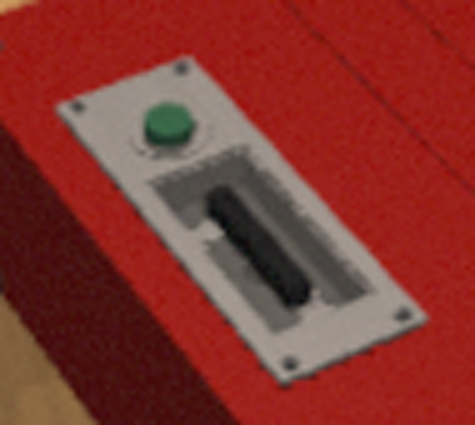

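Crops: in the top crop the flange corners are (80,133), (512,38), (545,188) and (108,284), the bar ends are (280,168) and (436,137), and the cap is at (187,186). In the side crop the flange corners are (187,57), (428,318), (283,383) and (57,107), the bar ends are (215,193) and (298,298), and the cap is at (169,124).

Run:
```python
from h import *
from scipy.optimize import least_squares
C={n:ctrl.get_image(n) for n in("top","side")}
# order: flange (+x,+y),(+x,-y),(-x,-y),(-x,+y); bar end +y,-y ; cap
O={"top":np.array([(80,133),(512,38),(545,188),(108,284),(280,168),(436,137),(187,186)])/5+[240,165],
"side":np.array([(187,57),(428,318),(283,383),(57,107),(215,193),(298,298),(169,124)])/5+[265,125]}
def model(p):
    x,y,a,fy,h=p[:5]
    P=np.array([[.036,fy+.1025,0],[.036,fy-.1025,0],[-.036,fy-.1025,0],[-.036,fy+.1025,0],[0,.037,0],[0,-.037,0],[0,.08,h]])
    return R.from_euler("z",a).apply(P)+[x,y,.157]
def res(p,cams): return np.concatenate([(proj(C[n],model(p))-O[n]).ravel() for n in cams])
for cams in(["top"],["side"],["top","side"]):
    r=least_squares(res,[.56,.03,.24,.02,.013],args=(cams,),x_scale=[.01]*5)
    print(cams,r.x.round(4),np.degrees(r.x[2]).round(2),"rms",np.sqrt((r.fun**2).mean()).round(2),"btn",model(r.x)[6].round(4))
print(r.fun.reshape(-1,2).round(1))
i=C["top"]
for n,uv,z in(("egg",(231,267),.05),("cup",(190,195),.06),("flowers",(178,187),.14),("glue",(410,152),.1)):print(n,onplane(i,uv,z).round(3))
print(R.from_rotvec(ctrl.get_state()["tool_rot"]).as_matrix().round(3))
```

```text
['top'] [0.5599 0.0283 0.2423 0.0217 0.004 ] 13.88 rms 0.23 btn [0.5407 0.1059 0.161 ]
['side'] [0.5601 0.0224 0.2494 0.0245 0.0087] 14.29 rms 0.51 btn [0.5404 0.0999 0.1657]
['top', 'side'] [0.5601 0.0265 0.2454 0.0225 0.0054] 14.06 rms 0.67 btn [0.5407 0.1041 0.1624]
[[ 0.4  0.2]
 [ 0.2  0.4]
 [ 0.7 -0. ]
 [ 0.6  0.1]
 [ 0.7 -0.1]
 [ 0.8 -0.7]
 [ 0.7 -0.1]
 [ 0.4 -0.5]
 [-0.5 -0.2]
 [-0.7 -0.4]
 [-0.5 -0.5]
 [-0.1 -1.3]
 [ 0.4 -2.3]
 [-0.2 -0.1]]
egg [0.392 0.231 0.05 ]
cup [0.573 0.349 0.06 ]
flowers [0.576 0.349 0.14 ]
glue [ 0.689 -0.213  0.1  ]
[[-0.908  0.418 -0.   ]
 [ 0.418  0.908 -0.   ]
 [-0.    -0.    -1.   ]]
```

Request:
jog_arm(moves=[-0.12,-0.09,0,0,0,0.1,-1,-0.25,-0.18,0,0,0,0.2,-1,-0.38,-0.28,0,0,0,0.32,-1,-0.5,-0.37,0,0,0,0.43,-1,-0.63,-0.46,0,0,0,0.54,-1,-0.75,-0.55,0,0,0,0.64,-1,-0.88,-0.65,0,0,0,0.75,-1,-1.0,-0.73,0,0,0,0.854,-1], newtons=20)

```text
time: 1.35
position: [0.4536, 0.2641, 0.2229]
tool_rot: [1.939, 2.472, 0.001]
ft_force: [1.0, 0.5, -0.3]
grip_width: 0.174
grip_force: 0.0
```

```bash
cat >> h.py <<'E'
def heading(M): return np.degrees(np.arctan2(M[1,1],M[0,1]))
def to(tgt,head):
    s=ctrl.get_state();M=R.from_rotvec(s["tool_rot"]).as_matrix()
    print("t",s["time"],"pos",s["position"].round(4),"head",heading(M).round(2),"tilt",M[:,2].round(4),"F",s["ft_force"].round(2),"T",s["torque"].round(3),"grip",round(s["grip_width"],3),round(s["grip_force"],1))
    T=np.array([[np.sin(np.radians(head)),np.cos(np.radians(head)),0],[-np.cos(np.radians(head)),np.sin(np.radians(head)),0],[0,0,-1]])
    print(" shift",((M.T@(np.array(tgt)-s["position"]))/.3).round(4),"turn",(R.from_matrix(M.T@T).as_rotvec()/np.radians(60)).round(4), "q",s["joint_positions"].round(2))
E
python3 -c "
from h import *
to((.5405,.1045,.200),14.1)"
```

```text
t 1.35 pos [0.4536 0.2641 0.2229] head 13.78 tilt [ 6.e-04  4.e-04 -1.e+00] F [ 0.99  0.48 -0.28] T [-0.045  0.031 -0.008] grip 0.174 0.0Traceback (most recent call last):
  File "<string>", line 3, in <module>
    to((.5405,.1045,.200),14.1)
    ~~^^^^^^^^^^^^^^^^^^^^^^^^^
  File "h.py", line 17, in to
    print(" shift",((M.T@(np.array(tgt)-s["position"]))/.3).round(4),"turn",(R.from_matrix(M.T@T).as_rotvec()/np.radians(60)).round(4), "q",s["joint_positions"].round(2))
                                                                             ~~~~~~~~~~~~~^^^^^^^
  File "scipy/spatial/transform/_rotation.pyx", line 1143, in scipy.spatial.transform._rotation.Rotation.from_matrix
ValueError: Non-positive determinant (left-handed or null coordinate frame) in rotation matrix 0: [[-9.99983948e-01  5.65944244e-03 -2.71293785e-04]
 [ 5.65962728e-03  9.99983749e-01 -6.85454562e-04]
 [-2.67410086e-04  6.86978981e-04  9.99999728e-01]].
```

```bash
python3 - <<'E'
t=open('h.py').read()
t=t.replace("[[np.sin(","[[-np.sin(").replace("[-np.cos(np.radians(head)),np.sin","[np.cos(np.radians(head)),np.sin")
open('h.py','w').write(t)
E
python3 -c "
from h import *
to((.5405,.1045,.200),14.1)"
```

```text
t 1.35 pos [0.4536 0.2641 0.2229] head 13.78 tilt [ 6.e-04  4.e-04 -1.e+00] F [ 0.99  0.48 -0.28] T [-0.045  0.031 -0.008] grip 0.174 0.0
 shift [-0.5857  0.1546  0.0762] turn [ 0.0007 -0.0003 -0.0054] q [-0.8   0.05  0.23  1.77 -0.01  1.32 -0.33]
```

Request:
jog_arm(moves=[-0.1,0.03,0.01,0,0,0,-1,-0.2,0.05,0.02,0,0,0,-1,-0.3,0.08,0.04,0,0,0,-1,-0.4,0.11,0.05,0,0,0,-1,-0.5,0.13,0.06,0,0,0,-1,-0.586,0.155,0.07,0,0,-0.005,-1,-0.586,0.155,0.076,0,0,-0.005,-1,-0.586,0.155,0.076,0,0,-0.005,-1])

```text
time: 2.35
position: [0.54, 0.1078, 0.1996]
tool_rot: [-1.926, -2.481, -0.0]
ft_force: [-0.3, 0.7, 0.7]
grip_width: 0.003
grip_force: 0.0
```

Run:
```python
from h import *
to((.5405,.1045,.1755),14.1)
i=ctrl.get_image("side");j=ctrl.get_image("top")
a=cv2.resize(i["pixels"][90:230,230:390],None,fx=3.5,fy=3.5,interpolation=cv2.INTER_CUBIC)
cv2.imwrite("pics/s2.png",a[:,:,::-1])
P=[ctrl.get_state()["position"],[.5405,.1045,.17]];print((proj(i,P)-[230,90])*3.5)
```

```text
t 2.35 pos [0.54   0.1078 0.1996] head 14.37 tilt [-6.e-04  8.e-04 -1.e+00] F [-0.32  0.73  0.73] T [-0.028  0.043  0.02 ] grip 0.003 0.0
 shift [-0.0111 -0.0012  0.0804] turn [-0.0004 -0.0009  0.0045] q [-0.6   0.12  0.39  1.75 -0.05  1.28  0.05]
[[235.29028027 160.58852528]
 [239.13243497 199.7768821 ]]
```

View pics/s2.png

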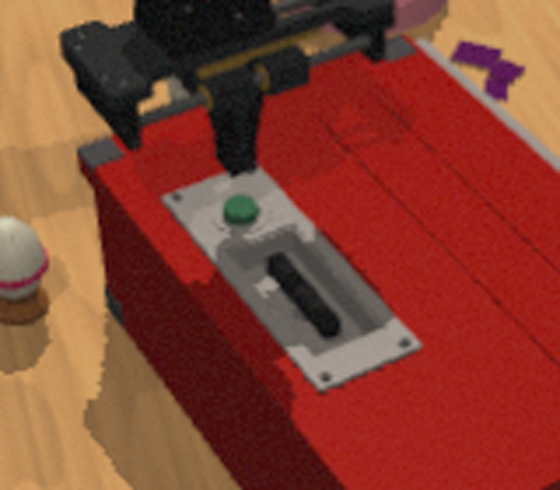

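The picture shows the shut fingertips at (238,172), above and in line with the green cap at (240,208). I'll correct by 3 mm and come down to just above the highest possible cap face.

Request:
jog_arm(moves=[-0.003,0,0.015,0,0,0,-1,-0.006,0,0.03,0,0,0,-1,-0.009,0,0.045,0,0,0.004,-1,-0.012,0,0.055,0,0,0.004,-1,-0.012,0,0.065,0,0,0.004,-1,-0.012,0,0.07,0,0,0.004,-1,-0.012,0,0.075,0,0,0.004,-1,-0.012,0,0.075,0,0,0.004,-1])

```text
time: 3.45
position: [0.5414, 0.1032, 0.1772]
tool_rot: [-1.932, -2.477, 0.0]
ft_force: [-0.4, 0.2, -0.2]
grip_width: 0.003
grip_force: 0.0
```

Request:
jog_arm(moves=[0,0,0.001,0,0,0,-1,0,0,0.002,0,0,0,-1,0,0,0.003,0,0,0,-1,0,0,0.004,0,0,0,-1,0,0,0.006,0,0,0,-1,0,0,0.008,0,0,0,-1,0,0,0.008,0,0,0,-1,0,0,0.008,0,0,0,-1])

```text
time: 4.45
position: [0.5415, 0.1031, 0.1748]
tool_rot: [-1.932, -2.477, -0.0]
ft_force: [0.4, 0.1, -0.3]
grip_width: 0.001
grip_force: 0.0
```

Request:
jog_arm(moves=[0,0,0.001,0,0,0,-1,0,0,0.002,0,0,0,-1,0,0,0.004,0,0,0,-1,0,0,0.006,0,0,0,-1,0,0,0.008,0,0,0,-1,0,0,0.009,0,0,0,-1,0,0,0.009,0,0,0,-1,0,0,0.009,0,0,0,-1])

```text
time: 5.45
position: [0.5415, 0.1031, 0.1722]
tool_rot: [1.932, 2.477, 0.0]
ft_force: [-0.3, -0.3, -1.0]
grip_width: 0.004
grip_force: 0.0
```

Request:
jog_arm(moves=[0,0,0.001,0,0,0,-1,0,0,0.002,0,0,0,-1,0,0,0.004,0,0,0,-1,0,0,0.006,0,0,0,-1,0,0,0.008,0,0,0,-1,0,0,0.009,0,0,0,-1,0,0,0.009,0,0,0,-1,0,0,0.009,0,0,0,-1])

```text
time: 6.45
position: [0.5415, 0.1031, 0.1695]
tool_rot: [1.932, 2.477, 0.0]
ft_force: [0.5, -0.1, -0.0]
grip_width: 0.004
grip_force: 0.0
```

Request:
jog_arm(moves=[0,0,0.001,0,0,0,-1,0,0,0.002,0,0,0,-1,0,0,0.004,0,0,0,-1,0,0,0.006,0,0,0,-1,0,0,0.007,0,0,0,-1,0,0,0.007,0,0,0,-1,0,0,0.007,0,0,0,-1,0,0,0.007,0,0,0,-1])

```text
time: 7.45
position: [0.5415, 0.1032, 0.1674]
tool_rot: [1.932, 2.477, 0.0]
ft_force: [-0.4, -0.1, 0.7]
grip_width: 0.004
grip_force: 0.0
```

```bash
python3 -c "
from h import *
to((.5405,.1045,.1655),14.1)"
```

```text
t 7.45 pos [0.5415 0.1032 0.1674] head 14.08 tilt [ 1.e-04  1.e-04 -1.e+00] F [-0.38 -0.1   0.75] T [-0.009  0.037 -0.013] grip 0.004 0.0
 shift [ 0.0051 -0.0021  0.0064] turn [ 0.0001 -0.0001 -0.0003] q [-0.59  0.15  0.39  1.79 -0.06  1.22  0.06]
```

Request:
jog_arm(moves=[0,0,0.001,0,0,0,-1,0,0,0.002,0,0,0,-1,0,0,0.004,0,0,0,-1,0,0,0.006,0,0,0,-1,0,0,0.007,0,0,0,-1,0,0,0.007,0,0,0,-1,0,0,0.007,0,0,0,-1,0,0,0.007,0,0,0,-1])

```text
time: 8.45
position: [0.5415, 0.1031, 0.1653]
tool_rot: [1.932, 2.477, 0.0]
ft_force: [-1.3, 0.4, 4.6]
grip_width: 0.008
grip_force: 2.1
```

```bash
cat >> h.py <<'E'
def poke(n):
    i=ctrl.get_image("side")
    a=cv2.resize(i["pixels"][90:230,230:390],None,fx=3.5,fy=3.5,interpolation=cv2.INTER_CUBIC)
    cv2.imwrite(f"pics/{n}.png",a[:,:,::-1])
    p=i["pixels"].astype(int)[150:200,295:345]
    m=(p.max(2)<45).astype(np.uint8);nn,l,st,c=cv2.connectedComponentsWithStats(m)
    for k in range(1,nn):
        if st[k,4]>30: print("dark",(c[k]+[295,150]).round(1),st[k,4])
    for _ in range(1): print("F",[ctrl.get_state()["ft_force"].round(2)])
E
python3 -c "
from h import *
poke('s3')"
```

```text
dark [316.3 174.3] 172
F [array([-1.35, -0.32,  3.77])]
```

Request:
jog_arm(moves=[0,0,0.001,0,0,0,-1,0,0,0.002,0,0,0,-1,0,0,0.004,0,0,0,-1,0,0,0.006,0,0,0,-1,0,0,0.007,0,0,0,-1,0,0,0.007,0,0,0,-1,0,0,0.007,0,0,0,-1,0,0,0.007,0,0,0,-1])

```text
time: 9.5
position: [0.5415, 0.1031, 0.1632]
tool_rot: [1.932, 2.477, 0.0]
ft_force: [-0.6, -0.5, 3.7]
grip_width: 0.003
grip_force: 2.2
```

```bash
python3 -c "
from h import *
poke('s4')"
```

```text
dark [316.2 174.2] 173
F [array([-0.55, -0.91,  5.12])]
```

Request:
jog_arm(moves=[0,0,0.0005,0,0,0,-1,0,0,0.001,0,0,0,-1,0,0,0.0015,0,0,0,-1,0,0,0.002,0,0,0,-1,0,0,0.003,0,0,0,-1,0,0,0.0035,0,0,0,-1,0,0,0.004,0,0,0,-1,0,0,0.004,0,0,0,-1])

```text
time: 10.55
position: [0.5415, 0.1031, 0.1618]
tool_rot: [1.932, 2.477, 0.0]
ft_force: [-0.5, 0.3, 2.9]
grip_width: 0.001
grip_force: 1.7
```

```bash
python3 -c "
from h import *
poke('s5')"
```

```text
dark [299.  151.3] 31
dark [316.3 165.2] 182
F [array([-0.52, -0.61,  2.31])]
```

The bar's image jumped up by 9 px, so the handle has popped. I'll retreat upward, move over the handle and open the gripper.

Request:
jog_arm(moves=[0,0,-0.04,0,0,0,-1,0,0,-0.1,0,0,0,-1,0,0,-0.16,0,0,0,-1,-0.05,0,-0.18,0,0,0,0,-0.12,0,-0.18,0,0,0,1,-0.2,0,-0.18,0,0,0,1,-0.261,0,-0.18,0,0,0,1,-0.261,0,-0.18,0,0,0,1])

```text
time: 11.6
position: [0.5607, 0.0248, 0.216]
tool_rot: [1.937, 2.473, -0.001]
ft_force: [1.1, 0.1, -0.5]
grip_width: 0.483
grip_force: 0.0
```

Run:
```python
from h import *
to((.560,.027,.1635),14.1)
i=ctrl.get_image("side");j=ctrl.get_image("top")
a=cv2.resize(i["pixels"][100:220,240:380],None,fx=4,fy=4,interpolation=cv2.INTER_CUBIC)
b=cv2.resize(j["pixels"][140:260,240:380],None,fx=4,fy=4,interpolation=cv2.INTER_CUBIC)
cv2.imwrite("pics/s6.png",np.vstack([a,b])[:,:,::-1][:480]);cv2.imwrite("pics/t6.png",b[:,:,::-1])
for n,c,o in(("side",i,(240,100)),("top",j,(240,140))):
    P=[[.560+k*.037*-.243,.027+k*.037*.97,.185] for k in(1,-1)]
    print(n,((proj(c,P+[ctrl.get_state()["position"]])-o)*4).round(0).tolist())
```

```text
t 11.6 pos [0.5607 0.0248 0.216 ] head 13.86 tilt [ 1.e-04 -6.e-04 -1.e+00] F [ 1.13  0.05 -0.47] T [-0.103  0.01  -0.029] grip 0.483 0.0
 shift [ 0.0078 -0.0005  0.1751] turn [-0.0001  0.0006 -0.0039] q [-0.51  0.14  0.46  1.7  -0.06  1.32  0.21]
side [[270.0, 211.0], [340.0, 291.0], [304.0, 205.0]]
top [[222.0, 225.0], [351.0, 196.0], [283.0, 198.0]]
```

View pics/s6.png

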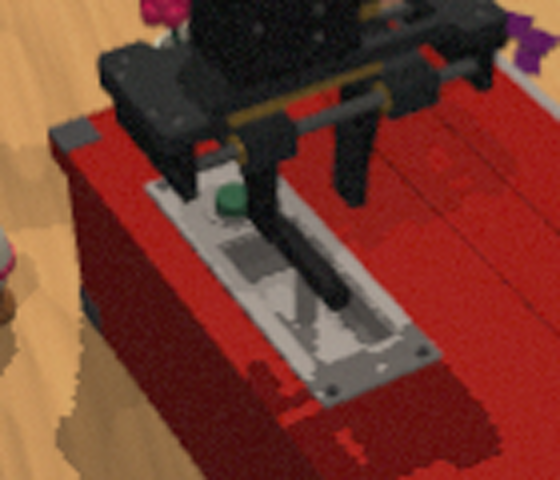

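The popped bar runs from the finger to (342,295), where I predicted it. The open fingers straddle it, with tips at (262,235) and (350,203). Next, the top view to centre the grip.

View pics/t6.png

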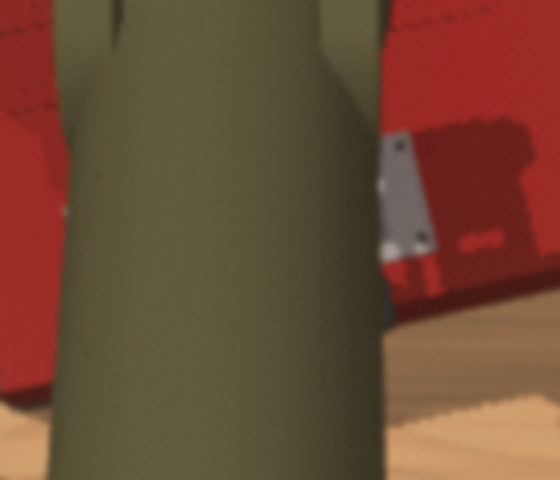

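The top view is blocked by the arm, so I'll rely on the fit. Descend with the fingers open, then grip in the next call.

Request:
jog_arm(moves=[0.004,0,0.01,0,0,0,1,0.008,0,0.03,0,0,-0.004,1,0.008,0,0.06,0,0,-0.004,1,0.008,0,0.09,0,0,-0.004,1,0.008,0,0.12,0,0,-0.004,1,0.008,0,0.15,0,0,-0.004,1,0.008,0,0.17,0,0,-0.004,1,0.008,0,0.174,0,0,-0.004,1])

```text
time: 12.7
position: [0.5597, 0.0294, 0.1633]
tool_rot: [-1.927, -2.481, 0.001]
ft_force: [0.4, -0.7, 0.6]
grip_width: 0.999
grip_force: 0.0
```

Request:
jog_arm(moves=[0,0,0,0,0,0,0,0,0,0,0,0,0,0,0,0,0,0,0,0,-0.4,0,0,0,0,0,0,-0.6,0,0,0,0,0,0,-0.8,0,0,0,0,0,0,-1,0,0,0,0,0,0,-1,0,0,0,0,0,0,-1], newtons=10)

```text
time: 13.7
position: [0.56, 0.0295, 0.1637]
tool_rot: [1.927, 2.481, 0.0]
ft_force: [2.3, 1.0, -0.8]
grip_width: 0.173
grip_force: 3.5
```

```bash
python3 -c "
from h import *
to((.560,.027,.1635),14.1)"
```

```text
t 13.7 pos [0.56   0.0295 0.1637] head 14.32 tilt [ 3.e-04  1.e-04 -1.e+00] F [ 2.26  0.95 -0.77] T [ 0.255 -1.129  0.016] grip 0.173 3.5
 shift [-0.0081 -0.0021  0.0008] turn [ 0.0003 -0.      0.0037] q [-0.51  0.17  0.45  1.77 -0.08  1.22  0.22]
```

Request:
jog_arm(moves=[-0.006,0,0,0,0,0,-1,-0.006,0,0,0,0,0,-1,-0.006,0,0,0,0,0,-1,-0.006,0,0,0,0,0,-1,-0.006,0,0,0,0,0,-1,-0.006,0,0,0,0,0,-1,-0.006,0,0,0,0,0,-1,-0.006,0,0,0,0,0,-1], newtons=20)

```text
time: 14.7
position: [0.5606, 0.0296, 0.1638]
tool_rot: [-1.925, -2.482, -0.003]
ft_force: [1.6, 5.3, -1.1]
grip_width: 0.161
grip_force: 20.0
```

```bash
python3 -c "
from h import *
to((.560,.027,.1635),14.1)"
```

```text
t 14.7 pos [0.5606 0.0296 0.1638] head 14.4 tilt [ 6.0e-04  2.1e-03 -1.0e+00] F [ 1.56  5.27 -1.05] T [ 0.984 -0.301  0.009] grip 0.161 20.0
 shift [-0.0079 -0.0042  0.001 ] turn [ 0.0011 -0.0017  0.005 ] q [-0.5   0.18  0.45  1.77 -0.08  1.21  0.22]
```

Request:
jog_arm(moves=[0.003,0,0,0,0,0.05,-1,0.003,0,0,0,0,0.1,-1,0.003,0,0,0,0,0.16,-1,0.003,0,0,0,0,0.22,-1,0.003,0,0,0,0,0.28,-1,0.003,0,0,0,0,0.34,-1,0.003,0,0,0,0,0.4,-1,0.003,0,0,0,0,0.4,-1])

```text
time: 15.7
position: [0.5611, 0.0296, 0.1638]
tool_rot: [2.398, 2.028, 0.003]
ft_force: [3.7, 3.3, -3.8]
grip_width: 0.162
grip_force: 20.1
```

```bash
python3 -c "
from h import *
to((.560,.027,.1635),14.1)"
```

```text
t 15.7 pos [0.5611 0.0296 0.1638] head -9.57 tilt [ 2.2e-03  6.0e-04 -1.0e+00] F [ 3.7   3.3  -3.83] T [ 0.62  -0.801  0.284] grip 0.162 20.1
 shift [-0.0092 -0.0022  0.0011] turn [ 0.0022 -0.0005 -0.3946] q [-0.54  0.18  0.49  1.77 -0.09  1.21 -0.19]
```

Request:
jog_arm(moves=[0.002,0.001,0,0,0,0.06,-1,0.004,0.003,0,0,0,0.12,-1,0.004,0.003,0,0,0,0.18,-1,0.004,0.003,0,0,0,0.24,-1,0.004,0.003,0,0,0,0.3,-1,0.004,0.003,0,0,0,0.36,-1,0.004,0.003,0,0,0,0.42,-1,0.004,0.003,0,0,0,0.42,-1])

```text
time: 16.7
position: [0.5617, 0.0294, 0.164]
tool_rot: [2.784, 1.455, 0.001]
ft_force: [1.4, 1.7, -0.7]
grip_width: 0.164
grip_force: 20.0
```

```bash
python3 -c "
from h import *
to((.560,.027,.1635),14.1)"
```

```text
t 16.7 pos [0.5617 0.0294 0.164 ] head -34.83 tilt [ 1.e-03 -2.e-04 -1.e+00] F [ 1.42  1.73 -0.68] T [ 0.237 -0.361 -0.036] grip 0.164 20.0
 shift [-0.0098  0.0001  0.0017] turn [ 1.000e-03  1.000e-04 -8.154e-01] q [-0.58  0.18  0.53  1.77 -0.1   1.22 -0.62]
```

The cam has come free: torque is about 0 at 49°. I'll reduce the grip to 10 N so the pads limit the torque, go to about 61°, then feel in small steps.

Request:
jog_arm(moves=[0.001,0,0,0,0,0,-1,0.002,0.001,0,0,0,0.03,-1,0.002,0.001,0,0,0,0.06,-1,0.002,0.001,0,0,0,0.1,-1,0.002,0.001,0,0,0,0.14,-1,0.002,0.001,0,0,0,0.18,-1,0.002,0.001,0,0,0,0.21,-1,0.002,0.001,0,0,0,0.21,-1], newtons=10)

```text
time: 17.7
position: [0.5618, 0.0294, 0.1639]
tool_rot: [2.928, 1.138, -0.0]
ft_force: [0.7, -1.5, 1.8]
grip_width: 0.157
grip_force: 10.0
```

```bash
python3 -c "
from h import *
to((.560,.027,.1635),14.1)"
```

```text
t 17.7 pos [0.5618 0.0294 0.1639] head -47.52 tilt [ 1.e-04 -6.e-04 -1.e+00] F [ 0.67 -1.52  1.79] T [-0.406  0.09  -0.04 ] grip 0.157 10.0
 shift [-0.0098  0.0016  0.0014] turn [ 3.000e-04  6.000e-04 -1.027e+00] q [-0.6   0.19  0.56  1.77 -0.1   1.22 -0.84]
```

Request:
jog_arm(moves=[0,0,0,0,0,0.01,-1,0,0,0,0,0,0.02,-1,0,0,0,0,0,0.03,-1,0,0,0,0,0,0.04,-1,0,0,0,0,0,0.05,-1,0,0,0,0,0,0.06,-1,0,0,0,0,0,0.06,-1,0,0,0,0,0,0.06,-1])

```text
time: 18.7
position: [0.5619, 0.0294, 0.1638]
tool_rot: [2.962, 1.046, -0.0]
ft_force: [1.2, -5.4, 3.2]
grip_width: 0.158
grip_force: 10.0
```

```bash
python3 -c "
from h import *
to((.560,.027,.1635),14.1)"
```

```text
t 18.7 pos [0.5619 0.0294 0.1638] head -51.1 tilt [ 2.e-04 -7.e-04 -1.e+00] F [ 1.2  -5.37  3.24] T [-1.198 -0.044  0.069] grip 0.158 10.0
 shift [-0.01    0.0022  0.001 ] turn [ 4.0000e-04  6.0000e-04 -1.0867e+00] q [-0.6   0.19  0.56  1.77 -0.1   1.22 -0.9 ]
```

Request:
jog_arm(moves=[-0.001,0.001,-0.001,0,0,0,-1,-0.002,0.002,-0.002,0,0,0,-1,-0.003,0.004,-0.003,0,0,0,-1,-0.004,0.005,-0.003,0,0,0,-1,-0.004,0.005,-0.003,0,0,0,-1,-0.004,0.005,-0.003,0,0,0.01,-1,-0.004,0.005,-0.003,0,0,0.02,-1,-0.004,0.005,-0.003,0,0,0.02,-1])

```text
time: 19.7
position: [0.5619, 0.0292, 0.1645]
tool_rot: [-2.972, -1.016, -0.001]
ft_force: [4.6, 2.4, -3.7]
grip_width: 0.159
grip_force: 10.0
```

```bash
python3 -c "
from h import *
to((.560,.027,.1635),14.1)"
```

```text
t 19.7 pos [0.5619 0.0292 0.1645] head -52.24 tilt [ 2.0e-04  1.2e-03 -1.0e+00] F [ 4.64  2.35 -3.72] T [ 0.497 -0.825  0.096] grip 0.159 10.0
 shift [-0.0095  0.0018  0.0032] turn [-2.0000e-04 -1.2000e-03 -1.1057e+00] q [-0.6   0.19  0.56  1.77 -0.11  1.22 -0.92]
```

Request:
jog_arm(moves=[0.001,0,0.001,0,0,0,-1,0.002,0.001,0.0015,0,0,0.005,-1,0.003,0.001,0.0015,0,0,0.01,-1,0.003,0.001,0.0015,0,0,0.015,-1,0.003,0.001,0.0015,0,0,0.02,-1,0.003,0.001,0.0015,0,0,0.03,-1,0.003,0.001,0.0015,0,0,0.035,-1,0.003,0.001,0.0015,0,0,0.035,-1])

```text
time: 20.7
position: [0.562, 0.0291, 0.1644]
tool_rot: [-2.989, -0.961, 0.002]
ft_force: [-2.1, 3.9, 1.9]
grip_width: 0.162
grip_force: 10.0
```

```bash
python3 -c "
from h import *
to((.560,.027,.1635),14.1)"
```

```text
t 20.7 pos [0.562  0.0291 0.1644] head -54.37 tilt [-0.0015  0.0012 -1.    ] F [-2.09  3.93  1.88] T [0.987 0.573 0.082] grip 0.162 10.0
 shift [-0.0096  0.0019  0.0029] turn [-1.9000e-03 -6.0000e-04 -1.1411e+00] q [-0.6   0.19  0.57  1.77 -0.11  1.22 -0.95]
```

Request:
jog_arm(moves=[0,0,0,0,0,0.005,-1,0,0,0,0,0,0.01,-1,0,0,0,0,0,0.02,-1,0,0,0,0,0,0.03,-1,0,0,0,0,0,0.04,-1,0,0,0,0,0,0.05,-1,0,0,0,0,0,0.05,-1,0,0,0,0,0,0.05,-1])

```text
time: 21.7
position: [0.562, 0.0291, 0.1644]
tool_rot: [-3.014, -0.882, 0.002]
ft_force: [-1.5, 4.2, 1.9]
grip_width: 0.158
grip_force: 10.0
```

```bash
python3 -c "
from h import *
to((.560,.027,.1635),14.1)"
```

```text
t 21.7 pos [0.562  0.0291 0.1644] head -57.37 tilt [-0.0014  0.0011 -1.    ] F [-1.5   4.17  1.9 ] T [0.89  0.534 0.08 ] grip 0.158 10.0
 shift [-0.0095  0.0021  0.0029] turn [-1.8000e-03 -5.0000e-04 -1.1911e+00] q [-0.61  0.19  0.57  1.77 -0.11  1.22 -1.01]
```

Request:
jog_arm(moves=[0,0,0,0,0,0.005,-1,0,0,0,0,0,0.01,-1,0,0,0,0,0,0.02,-1,0,0,0,0,0,0.03,-1,0,0,0,0,0,0.04,-1,0,0,0,0,0,0.05,-1,0,0,0,0,0,0.05,-1,0,0,0,0,0,0.05,-1])

```text
time: 22.7
position: [0.562, 0.029, 0.1643]
tool_rot: [-3.036, -0.804, 0.002]
ft_force: [-2.2, 4.6, 2.8]
grip_width: 0.163
grip_force: 10.1
```

```bash
python3 -c "
from h import *
to((.560,.027,.1635),14.1)"
```

```text
t 22.7 pos [0.562  0.029  0.1643] head -60.35 tilt [-1.5e-03  9.0e-04 -1.0e+00] F [-2.2   4.62  2.85] T [0.939 0.555 0.188] grip 0.163 10.1
 shift [-0.0091  0.0025  0.0027] turn [-1.8000e-03 -2.0000e-04 -1.2408e+00] q [-0.61  0.19  0.58  1.77 -0.11  1.22 -1.06]
```

Torque is rising to 0.19 N m at about 74°. I'll confirm with a smaller step, raised slightly.

Request:
jog_arm(moves=[0,0,-0.001,0,0,0,-1,0,0,-0.0015,0,0,0.004,-1,0,0,-0.0015,0,0,0.008,-1,0,0,-0.0015,0,0,0.012,-1,0,0,-0.0015,0,0,0.016,-1,0,0,-0.0015,0,0,0.02,-1,0,0,-0.0015,0,0,0.02,-1,0,0,-0.0015,0,0,0.02,-1])

```text
time: 23.7
position: [0.5619, 0.0289, 0.1644]
tool_rot: [-3.044, -0.772, 0.002]
ft_force: [-1.0, 5.9, 1.2]
grip_width: 0.166
grip_force: 10.2
```

```bash
python3 -c "
from h import *
to((.560,.027,.1635),14.1)"
```

```text
t 23.7 pos [0.5619 0.0289 0.1644] head -61.54 tilt [-1.8e-03  6.0e-04 -1.0e+00] F [-1.02  5.87  1.18] T [0.946 0.478 0.231] grip 0.166 10.2
 shift [-0.0087  0.0027  0.0029] turn [-1.9000e-03  2.0000e-04 -1.2607e+00] q [-0.62  0.19  0.58  1.77 -0.11  1.22 -1.08]
```

The torque has gone from 0.08 to 0.23 N m and the pads are prising open, so the stop is felt at about 73–74°. I'll back off 2° to relieve it, then grip firmly.

Request:
jog_arm(moves=[0,0,0,0,0,-0.01,-1,0.001,-0.002,0,0,0,-0.02,-1,0.002,-0.004,-0.001,0,0,-0.03,-1,0.002,-0.004,-0.001,0,0,-0.04,-1,0.002,-0.004,-0.001,0,0,-0.04,-1,0.002,-0.004,-0.001,0,0,-0.04,-1,0.002,-0.004,-0.001,0,0,-0.04,-1,0.002,-0.004,-0.001,0,0,-0.04,-1], newtons=14)

```text
time: 24.7
position: [0.562, 0.0291, 0.1645]
tool_rot: [3.028, 0.834, -0.003]
ft_force: [-3.6, 0.6, -3.5]
grip_width: 0.159
grip_force: 13.9
```

```bash
cat >> h.py <<'E'
def lift(dth,yaw=14.1,th0=0.,ax=(.5610,.0285)):
    s=ctrl.get_state();M=R.from_rotvec(s["tool_rot"]).as_matrix();Z=R.from_euler("z",yaw,degrees=True)
    H=np.array([*ax,.1505])+Z.apply([.205,0,0]);yv=Z.apply([0,1,0])
    for k in range(1,9):
        r=R.from_rotvec(yv*dth*k/8);d=r.apply(s["position"]-H)+H-s["position"]
        print(((M.T@d)/.3).round(3),(M.T@yv*dth*k/8/np.radians(60)).round(3))
E
python3 -c "
from h import *
to((.560,.027,.1635),14.1)
lift(.2)"
```

```text
t 24.7 pos [0.562  0.0291 0.1645] head -59.21 tilt [-1.6e-03 -8.0e-04 -1.0e+00] F [-3.56  0.57 -3.48] T [-0.013  1.094  0.032] grip 0.159 13.9
 shift [-0.0093  0.0025  0.0033] turn [-1.2000e-03  1.4000e-03 -1.2218e+00] q [-0.61  0.19  0.58  1.77 -0.11  1.22 -1.04]
[ 0.001  0.    -0.017] [ 0.007 -0.023 -0.   ]
[ 0.003  0.001 -0.034] [ 0.014 -0.046 -0.   ]
[ 0.005  0.002 -0.051] [ 0.021 -0.069 -0.   ]
[ 0.008  0.002 -0.068] [ 0.027 -0.091 -0.   ]
[ 0.01   0.003 -0.084] [ 0.034 -0.114 -0.   ]
[ 0.014  0.004 -0.101] [ 0.041 -0.137 -0.   ]
[ 0.017  0.005 -0.118] [ 0.048 -0.16  -0.   ]
[ 0.022  0.007 -0.134] [ 0.055 -0.183 -0.   ]
```

Request:
jog_arm(moves=[0,0,0,0,0,0,-1,0,0,0,0,0,0,-1,0.001,0,-0.017,0.007,-0.023,0,-1,0.003,0.001,-0.034,0.014,-0.046,0,-1,0.005,0.002,-0.051,0.021,-0.069,0,-1,0.008,0.002,-0.068,0.027,-0.091,0,-1,0.01,0.003,-0.084,0.034,-0.114,0,-1,0.01,0.003,-0.084,0.034,-0.114,0,-1], newtons=32)

```text
time: 25.7
position: [0.5653, 0.0299, 0.1899]
tool_rot: [-3.021, -0.832, 0.2]
ft_force: [-6.2, -1.7, -7.6]
grip_width: 0.159
grip_force: 31.9
```

```bash
python3 -c "
from h import *
to((.560,.027,.1635),14.1)
lift(.2)"
```

```text
t 25.7 pos [0.5653 0.0299 0.1899] head -59.33 tilt [-0.1231 -0.0319 -0.9919] F [-6.21 -1.65 -7.6 ] T [-0.283  1.12   0.005] grip 0.159 31.9
 shift [-0.0092  0.0025  0.0897] turn [-0.1041  0.0787 -1.2199] q [-0.59  0.29  0.58  1.62 -0.13  1.41 -1.02]
[ 0.001  0.    -0.017] [ 0.007 -0.023 -0.   ]
[ 0.003  0.001 -0.034] [ 0.014 -0.046 -0.   ]
[ 0.005  0.002 -0.051] [ 0.021 -0.069 -0.   ]
[ 0.008  0.002 -0.068] [ 0.027 -0.091 -0.   ]
[ 0.01   0.003 -0.084] [ 0.034 -0.114 -0.   ]
[ 0.014  0.004 -0.101] [ 0.041 -0.137 -0.   ]
[ 0.017  0.005 -0.118] [ 0.048 -0.16  -0.   ]
[ 0.022  0.007 -0.134] [ 0.055 -0.183 -0.   ]
```

Request:
jog_arm(moves=[-0.002,-0.001,-0.017,0.007,-0.023,0,-1,-0.002,-0.001,-0.034,0.014,-0.046,0,-1,0,0,-0.051,0.021,-0.069,0,-1,0.002,0,-0.068,0.027,-0.091,0,-1,0.004,0,-0.084,0.034,-0.114,0,-1,0.008,0.001,-0.101,0.041,-0.137,0,-1,0.011,0.002,-0.118,0.048,-0.16,0,-1,0.015,0.004,-0.134,0.055,-0.183,0,-1])

```text
time: 26.7
position: [0.5766, 0.0329, 0.2293]
tool_rot: [-2.984, -0.823, 0.504]
ft_force: [4.0, -2.9, -16.4]
grip_width: 0.155
grip_force: 31.9
```

```bash
python3 -c "
from h import *
to((.560,.027,.1635),14.1)
lift(.08)
M=R.from_rotvec(ctrl.get_state()['tool_rot']).as_matrix();print(np.arccos(-M[2,2]))"
```

```text
t 26.7 pos [0.5766 0.0329 0.2293] head -59.98 tilt [-0.3074 -0.0788 -0.9483] F [  4.    -2.88 -16.37] T [-0.278 -2.085  0.218] grip 0.155 31.9
 shift [0.012  0.0089 0.2267] turn [-0.2641  0.1983 -1.21  ] q [-0.53  0.46  0.58  1.37 -0.16  1.7  -1.  ]
[ 0.001  0.    -0.007] [ 0.003 -0.009 -0.   ]
[ 0.001  0.    -0.014] [ 0.005 -0.018 -0.   ]
[ 0.002  0.001 -0.02 ] [ 0.008 -0.027 -0.   ]
[ 0.002  0.001 -0.027] [ 0.011 -0.037 -0.   ]
[ 0.003  0.001 -0.034] [ 0.014 -0.046 -0.   ]
[ 0.004  0.001 -0.041] [ 0.016 -0.055 -0.   ]
[ 0.005  0.002 -0.047] [ 0.019 -0.064 -0.   ]
[ 0.006  0.002 -0.054] [ 0.022 -0.073 -0.   ]
0.322952905028477
```

Request:
jog_arm(moves=[0.001,0,-0.007,0.003,-0.009,0,-1,0.001,0,-0.014,0.005,-0.018,0,-1,0.002,0.001,-0.02,0.008,-0.027,0,-1,0.002,0.001,-0.027,0.011,-0.037,0,-1,0.003,0.001,-0.034,0.014,-0.046,0,-1,0.004,0.001,-0.041,0.016,-0.055,0,-1,0.004,0.001,-0.041,0.016,-0.055,0,-1,0.004,0.001,-0.041,0.016,-0.055,0,-1])

```text
time: 27.7
position: [0.5815, 0.0341, 0.2404]
tool_rot: [-2.967, -0.818, 0.595]
ft_force: [5.7, -3.6, -15.4]
grip_width: 0.158
grip_force: 31.9
```

Run:
```python
from h import *
to((.560,.027,.1635),14.1)
M=R.from_rotvec(ctrl.get_state()['tool_rot']).as_matrix();print(np.arccos(-M[2,2]))
z=ctrl.get_state()["position"][2];print([ (t,round(.1505+.205*np.sin(t)+.014*np.cos(t)-z,4)) for t in(.36,.38,.40)])
```

```text
t 27.7 pos [0.5815 0.0341 0.2404] head -60.3 tilt [-0.3609 -0.0926 -0.928 ] F [  5.73  -3.65 -15.38] T [-0.224 -2.418  0.36 ] grip 0.158 31.9
 shift [0.0231 0.0123 0.2658] turn [-0.3121  0.2345 -1.2055] q [-0.51  0.51  0.57  1.29 -0.16  1.79 -0.99]
0.38178757354758036
[(0.36, np.float64(-0.0045)), (0.38, np.float64(-0.0008)), (0.4, np.float64(0.0029))]
```

Request:
jog_arm(moves=[0,0,0.002,0,0,0,-0.6,0,0,0.002,0,0,0,-0.4,0,0,0.002,0,0,0,-0.2,0,0,0.002,0,0,0,-0.1,0,0,0.002,0,0,0,-0.1,0,0,0.002,0,0,0,-0.1,0,0,-0.01,0,0,0,-0.1,0,0,-0.03,0,0,0,-0.1])

```text
time: 28.7
position: [0.5832, 0.0352, 0.2493]
tool_rot: [-2.965, -0.817, 0.599]
ft_force: [0.2, -0.7, 0.2]
grip_width: 0.45
grip_force: 0.0
```

Request:
jog_arm(moves=[0,0,-0.03,0,0,0,-0.1,0,0,-0.08,0,0,0,-0.1,0,0,-0.15,0,0,0,-0.1,0,0,-0.22,0,0,0,-0.1,0,0,-0.3,0,0,0,-0.1,0,0,-0.36,0,0,0,-0.1,0,0,-0.4,0,0,0,-0.1,0,0,-0.4,0,0,0,-0.1])

```text
time: 29.7
position: [0.6254, 0.0476, 0.3584]
tool_rot: [-2.963, -0.825, 0.587]
ft_force: [0.2, -0.1, -0.8]
grip_width: 0.448
grip_force: 0.0
```

Run:
```python
from h import *
to((.560,.027,.1635),14.1)
i=ctrl.get_image("side");cv2.imwrite("pics/s9.png",i["pixels"][:,:,::-1])
Z=R.from_euler("z",14.1,degrees=True);H=np.array([.561,.0285,.1505])+Z.apply([.205,0,0])
for t in(.34,.38,.42):
    q=Z.apply([[-.266*np.cos(t)+.0035*np.sin(t),y,.266*np.sin(t)+.0035*np.cos(t)] for y in(.206,-.206)])+H
    print(t,proj(i,q).round(1).tolist())
```

```text
t 29.7 pos [0.6254 0.0476 0.3584] head -60.04 tilt [-0.3576 -0.0886 -0.9297] F [ 0.2  -0.13 -0.75] T [-0.008 -0.253  0.015] grip 0.448 0.0
 shift [0.0218 0.0217 0.6879] turn [-0.3107  0.2283 -1.2012] q [-0.28  0.57  0.26  0.9  -0.07  2.05 -1.08]
0.34 [[254.3, 98.7], [353.8, 214.3]]
0.38 [[255.4, 94.6], [356.0, 209.7]]
0.42 [[256.6, 90.5], [358.3, 205.0]]
```

View pics/s9.png

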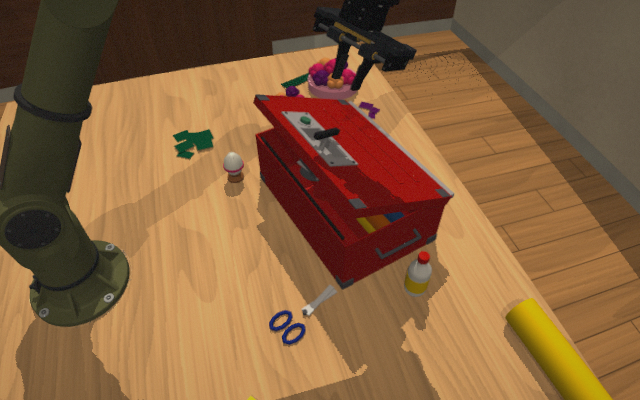

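The lid stands open: its front corners are at (256,95) and (357,208), matching about 0.38–0.39 rad (about 10 cm). The egg, scissors, glue and cup are in place. I'll ease joint 6 off its limit, then hand in.

Request:
jog_arm(moves=[0,0,0,-0.01,0.03,0,-0.1,0,0,0,-0.02,0.06,0,-0.1,0,0,0,-0.03,0.1,0,-0.1,0,0,0,-0.04,0.14,0,-0.1,0,0,0,-0.05,0.17,0,-0.1,0,0,0,-0.05,0.17,0,-0.1,0,0,0,-0.05,0.17,0,-0.1,0,0,0,-0.05,0.17,0,-0.1])

```text
time: 30.75
position: [0.6252, 0.0458, 0.3567]
tool_rot: [-3.011, -0.83, 0.307]
ft_force: [0.7, -0.7, -0.6]
grip_width: 0.451
grip_force: 0.0
```

```bash
python3 -c "
from h import *
s=ctrl.get_state();print(s['joint_positions'].round(3),s['position'],s['ft_force'])
print(ctrl.close_job())"
```

```text
[-0.302  0.412  0.266  1.095 -0.069  1.839 -1.092] [0.62518378 0.04576064 0.35668735] [ 0.70895363 -0.71953578 -0.56672403]
the job is handed in; nothing more can be done
None
```

I opened the chest and handed the job in: I pressed the button gently until the handle popped, turned the handle to its stop (felt near 73–74°, 0.23 N m at most), and lifted the lid, which stays open at about 0.38 rad (front edge about 10 cm up), with the cup, scissors, glue and egg undisturbed in the last picture; joint 6 reached its 2.05 rad limit on the retreat before I eased it back.

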